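# Fit the sign blade in the display stand

## Task

The yellow sample tin blocks the empty display stand: first set it upright in the middle of the round cork mat. Then draw the blue sign blade out of its plywood sleeve by its narrow tongue, lay it down, take it again by its wide head, and push the tongue into the empty stand's slot until the shoulders meet the wood, disc side up. Leave it there, and leave the other goods where they stand.

Things in the scene. Friction and masses are not known exactly. Their poses are not given: they have to be found in the camera images.
- blade: Rigid blue sign blade, 160 mm long, 0.1 kg: wide head (60 long, 50 wide, 14 thick, white disc on top) and narrow tongue (100 long, 36 wide, 6 thick; last 10 mm taper at 45 degrees, 4 mm thick). Origin: flat underside, middle of the shoulder line. x to the tongue tip (tip at +100, head end at -60), z up. Starts flat in the sleeve, head inside, 70 to 80 mm of tongue sticking out.
- blade_head (a point): Middle of the blade's head, on its underside, 30 mm behind the blade's origin; axes as the blade's. The blade's centre of mass is about 14 mm from its origin towards the tip.
- sleeve_mouth (a point): Middle of the lower edge of the mouth of the fixed plywood sleeve (100 mm long, 80 wide, 64 high with its green pad), 30 mm above the table. x points level into the sleeve: the blade is drawn out along -x, z up. The cavity is 54 wide, 18 high and 90 deep, its floor at this point's height. The sleeve stands left or right, mouth roughly facing the robot's side of the table.
- slot_mouth (a point): Middle of the lower edge of the slot's mouth in the front face of the empty fixed wooden stand (100 mm wide, 140 deep, 68 high), 40 mm above the table. x points level into the slot, z up. Slot 40 wide, 10 high, 110 deep: deeper than the tongue, so the shoulders stop on the face. Home, the blade's origin and x axis coincide with this point's.
- full_stand: A second, like stand (fixed) whose slot is already taken by a fixed red card whose head sticks out 60 mm; not used. Origin on the table at the foot of the front face's middle, x into the stand.
- sample_tin: Round yellow tin with a brass lid, 60 mm diameter, 70 mm high, about 0.2 kg, standing loose on the table 65 to 85 mm in front of the empty stand's face, before its slot. Origin: centre of its underside, z up.
- mat: Round cork mat fixed to the table, 100 mm diameter, 3 mm thick, on the other side from the sleeve. Origin: centre of its underside (on the table).
- tin_a: Bystander, loose: red round tin with a brass lid, 68 mm diameter, 60 mm high, standing on the rear of the empty stand. Origin: centre of its underside.
- tin_b: Bystander, loose: green round tin with a steel lid, 68 mm diameter, 60 mm high, standing on the rear of the occupied stand. Origin: centre of its underside.
- blue_carton: Bystander, loose: small blue carton, 50 x 60 mm, 50 mm high, on the table in front of the sleeve's mouth, about 215 mm from it. Origin: centre of its underside.
- brown_carton: Bystander, loose: small brown carton with a red band, 75 x 45 mm, 55 mm high, in front of the occupied stand's red card. Origin: centre of its underside.
- yellow_box: Bystander, loose: yellow biscuit box, 55 x 90 mm, 100 mm high, standing behind the bottle. Origin: centre of its underside.
- tea_bottle: Bystander, loose: amber bottle, 56 mm diameter, 170 mm high, standing between the two stands. Origin: centre of its underside.
- biscuit_tub: Bystander, loose: round terracotta-brown tub, 94 mm diameter, 70 mm high, standing on the robot's side of the cork mat, about 120 mm from its middle. Origin: centre of its underside.
There are look-alikes about, which are no part of the job. What is shaped like the part that bears sleeve_mouth but black or purple is not meant.

How it is judged:
By the outcome, as a careful person would: the job done as asked, in the order asked, and still so for the second after the job is handed in, with the robot touching nothing.
It also fails if it takes over 72 s, if anything falls off the work surface, if the arm or the gripper's body presses on something with over 40 N, if the wrist force passes 120 N, or if a joint passes its speed limit or range.

## Robot

A 6-joint arm with a two-finger parallel gripper is mounted at the origin on the work surface. World frame = base frame: x ahead of the robot, y to its left, z up, the work surface at z = 0. Lengths are in m, angles in rad, forces in N, time in s.
With the tool pointing down it reaches from about 0.35 to 0.925 m from the base axis. Payload 6.4 kg.
Tool frame: the origin (TCP) lies midway between the tips of the shut fingers; the grasp point (between the pads) lies 19 mm behind it; z points along the fingers, y is the line along which they close (so a half turn about z gives the same grasp; the last joint's range is limited). The gripper opens to 85 mm and grips with 20 to 120 N. Pads are 22 mm wide; open, the fingers measure 114 mm over their backs; the gripper's body (76 mm by 85 mm) begins 54 mm behind the grasp point. The pads swing forward as they close: fully open they stand 13 mm farther back than shut.
Start: joints at [-0.174, 0.245, 1.558, -0, 1.339, -0.174], TCP at [0.65, 0, 0.231] pointing down, gripper open.
Joint ranges: [-3.13, 3.13], [-1.02, 2.26], [0.13, 2.54], [-0.95, 4.09], [0.21, 2.88], [-2.74, 2.74]. Speed limits (rad/s): [2.57, 2.57, 3.14, 3.14, 3.14, 3.14].

## Interface

Orientations are given as a rotation vector (axis times angle).
In Python, from cell import manip, imaging gives the robot as it stands. The module is installed in compiled form; this text tells all that it offers.
- The arm moves only by the tool servo_tool, never from a script. Its argument "plan" is a list of rows, each a list of 6 numbers: the shift along the tool's x, y, z as a fraction of full scale, then the turn, a rotation vector about the tool's x, y, z as a fraction of full scale. A call has exactly 10 rows; each row is the pose to reach, as a shift and turn from the pose commanded when the call began, along the tool's axes at that moment, turning the shorter way round; what a row does not reach only later rows make up. Full scale, the value 1, is 500 mm for a shift and 360 degrees for a turn. A row lasts 1/8 s, in which the tool goes at most 62.5 mm and 10.7 degrees, less where a joint would pass 70% of its speed; a pose out of reach is approached as far as the arm can. A call with a number of a shift or a turn outside -1 to 1 is refused whole. A call with a gripper value outside its range is refused whole. "fingers" is the opening, from -1 (shut) to 1 (fully open), set as the call begins (left out, the last holds). The fingers move at their own pace and stop on an object; "newtons" is the grip in N (left out, the last holds). Time passes only in rows, so rows that repeat a pose let the fingers close, or fill a call up. It gives the time, the measured TCP pose, the force, the opening and the grip force at its end, in the units of the state.
- manip.read_state(): the state, without advancing time (a new reading comes with each control period).
- imaging.snapshot(name): name is "scene" or "side" or "wrist"; returns a dict with "image" (400x640x3 uint8, red, green, blue), "z_map" (400x640 float32, m along the optical axis (not along the pixel's ray), 0 where there is no reading), "fx", "fy", "cx", "cy" (pixels), "extrinsics" (4x4, takes a point from camera to world coordinates). Camera axes: x right, y down, z forward; pixel columns grow to the right and rows downward; lengths in m; the calibration is good to about 2 mm. The wrist camera is an equidistant fisheye: a pixel r from the principal point sees the ray r / f radians off the axis. A picture is of the moment at which its call begins.
- manip.close_job(): hands the job in; it is judged then, once.
The state is a dict: "t": time; "joint_positions": joint angles; "joint_velocities": joint speeds; "tau": joint torques, N m; "eef_pos": TCP position; "eef_rot": TCP orientation; "force": force on the tool from outside, world axes, zero at the start; "moment": the same for the moment, N m; "opening": opening from 0.0 (shut) to 1.0 (fully open); "gripper_force": force on a finger pad.
Only numpy, scipy, OpenCV 4.12 (cv2) and the standard library are available. Lean on these libraries where they do the work, as an engineer would, in place of code of your own. Each camera call takes 0.05 s, during which the arm holds its last target. There are 200 camera calls.

## Working session

There is one attempt and no reset: what is moved stays moved. The work goes in short steps, Python scripts to look and compute and a tool call to move; the robot and the scene stay as the last step left them, time stands still between calls to the robot, and variables do not carry over. Pictures are saved under pics/ and viewed, at most 10 in all, crops included, and the job is handed in when it is done.

Besides the shell and the picture viewer there is one more tool, called after ">>>" as name([rows], argument=value, ...), one row to a line, values as JSON. servo_tool: Moves the arm, as the interface text tells. Shift numbers are shares of 500 mm and turn numbers shares of 360 degrees, none past 1 either way. Its arguments: {"type":"object","properties":{"plan":{"type":"array"},"fingers":{"type":"number"},"newtons":{"type":"number"}},"required":["plan"]}

```bash
mkdir -p pics; python3 - <<'E'
from cell import manip, imaging
import cv2, numpy as np, pickle
d={n:imaging.snapshot(n) for n in("scene","side")}
pickle.dump(d,open('d0.pkl','wb'))
for n in d:
    cv2.imwrite(f'pics/{n}0.png',d[n]["image"][:,:,::-1]); print(n,d[n]["fx"],d[n]["cx"],d[n]["cy"],np.round(d[n]["extrinsics"],3).tolist())
s=manip.read_state(); print(s)
E
```

```text
scene 394.93470521735605 318.34507626344555 195.9293664198779 [[0.766, 0.349, -0.54, 1.101], [0.643, -0.405, 0.65, -0.727], [0.009, -0.845, -0.535, 0.651], [0.0, 0.0, 0.0, 1.0]]
side 472.86696576240814 319.03933540721204 199.55328903099473 [[0.721, -0.387, 0.575, -0.359], [-0.693, -0.431, 0.578, -0.913], [0.025, -0.815, -0.579, 0.946], [0.0, 0.0, 0.0, 1.0]]
{'t': 0.1, 'joint_positions': array([-1.74111085e-01,  2.45740144e-01,  1.55891632e+00, -2.66105445e-06,
        1.33865692e+00, -1.74077359e-01]), 'joint_velocities': array([ 0.00122603, -0.00305827, -0.00110558,  0.00042055, -0.00137254,
        0.00031219]), 'tau': array([-3.55783277e-04, -4.30672574e+01, -3.27129292e+01, -1.74035663e-04,
        2.81168803e-03, -2.06976699e-05]), 'eef_pos': array([6.49499835e-01, 8.60121042e-05, 2.30280100e-01]), 'eef_rot': array([-2.22048262e+00, -2.22040910e+00,  1.55393526e-03]), 'force': array([-0.41326478, -0.24247435, -0.4772165 ]), 'moment': array([-0.00797035,  0.02601452,  0.02659839]), 'gripper_force': 0.0, 'opening': 0.9997812837435388}
```

View pics/scene0.png

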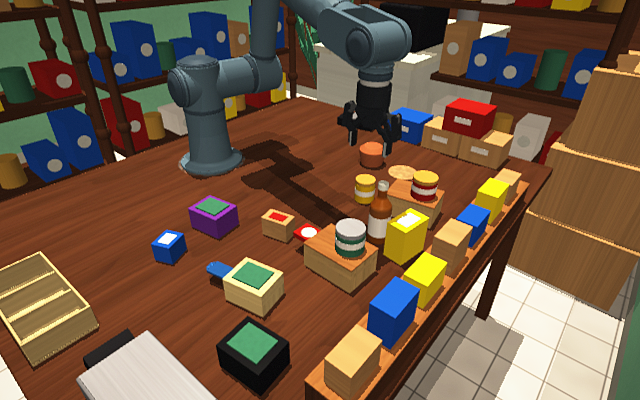

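View pics/side0.png

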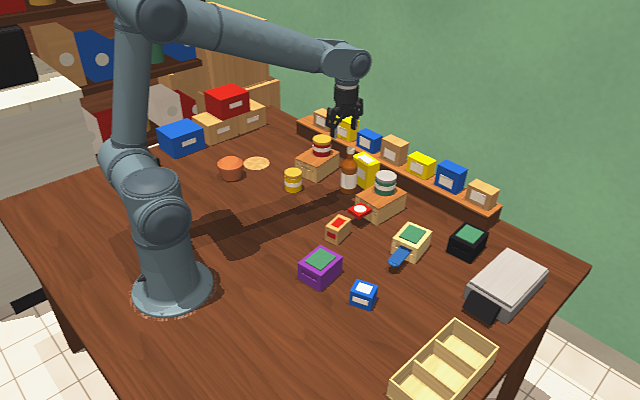

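Scene view: the plywood sleeve with its green pad is at (253,285) and its blade tongue at (218,270). The look-alikes are purple (213,215) and black (253,353). The yellow tin is at (365,188), the mat at (402,172), the empty stand at (415,200) and the occupied stand at (340,255) with a red card at (308,233). I take the light wooden sleeve as the one meant, since it is the only plywood one and has a blue tongue in its mouth. Next I confirm this in a crop and measure.

```bash
cat > h.py <<'E'
import numpy as np, cv2
def cloud(s):
    """world points (400x640x3) of a pinhole snapshot"""
    v,u=np.mgrid[:400,:640]; z=s["z_map"]
    p=np.stack([(u-s["cx"])/s["fx"]*z,(v-s["cy"])/s["fy"]*z,z],-1)
    E=s["extrinsics"]; w=p@E[:3,:3].T+E[:3,3]; w[z==0]=np.nan
    return w
def onplane(s,px,h):
    px=np.atleast_2d(px).astype(float); E=s["extrinsics"]
    r=np.c_[(px[:,0]-s["cx"])/s["fx"],(px[:,1]-s["cy"])/s["fy"],np.ones(len(px))]@E[:3,:3].T
    return (E[:3,3]+r*((h-E[2,3])/r[:,2])[:,None])[:,:2]
def blob(mask,seed):
    n,l=cv2.connectedComponents(mask.astype(np.uint8)); k=l[seed[1],seed[0]]
    return (l==k) if k else None
def rect(xy):
    (c,wh,a)=cv2.minAreaRect((xy*1000).astype(np.float32)); return np.round(c,1),np.round(wh,1),round(a,1)
E
python3 - <<'E'
import pickle; from h import *
d=pickle.load(open('d0.pkl','rb'))
# seeds: name, plane height, scene px, side px
S={"pad":(.064,(253,275),(412,234)),"purplepad":(.064,(213,208),(321,259)),"tongue":(.036,(218,270),(400,256)),"empty":(.068,(400,190),(308,163)),"full":(.068,(322,240),(370,200)),
"tinlid":(.07,(364,180),(293,172)),"mat":(.003,(402,172),(257,163)),"tub":(.07,(371,150),(230,160)),"bluecart":(.05,(168,240),(364,288)),"browncart":(.055,(277,215),(340,224)),"redcard":(.05,(300,233),(355,211)),"bottle":(.17,(382,186),(349,152))}
for n,(h,*px) in S.items():
    for s,p in zip(d.values(),px):
        hsv=cv2.cvtColor(s["image"],cv2.COLOR_RGB2HSV).astype(int); w=cloud(s)
        m=(abs(w[...,2]-h)<(.006 if n!="mat" else .01))
        if n in("pad","purplepad","tongue","mat"):
            c=hsv[p[1],p[0]]; m&=(abs(hsv[...,0]-c[0])<8)&(abs(hsv[...,1]-c[1])<70)
        b=blob(m,p)
        if b is None: print(n,"none",np.round(w[p[1],p[0]],3),hsv[p[1],p[0]]);continue
        v,u=np.nonzero(b); print(n,b.sum(),*rect(onplane(s,np.c_[u,v],h)),"meanz %.3f"%w[b][:,2].mean())
a=cv2.resize(d["scene"]["image"][170:330,180:300],None,fx=4,fy=4)[:600]
b=cv2.resize(d["side"]["image"][140:290,290:440],None,fx=4,fy=4)[:600,:320]
b=cv2.resize(d["side"]["image"][200:290,375:440],(320,443)); b=np.vstack([b,np.zeros((157,320,3),np.uint8)])
cv2.imwrite('pics/crop1.png',np.hstack([a,b])[:,:,::-1])
E
```

```text
pad 603 [ 603.1 -342.2] [68.9 55.3] 10.9 meanz 0.065
pad 268 [ 602.5 -341.2] [70.8 53.4] 11.0 meanz 0.065
purplepad 317 [ 325.7 -237.2] [70.7 56.7] 7.7 meanz 0.065
purplepad 358 [ 326.2 -236.2] [70.9 55.7] 8.2 meanz 0.065
tongue 275 [ 505.2 -361.5] [55.  38.7] 10.4 meanz 0.037
tongue 273 [ 522.3 -357.9] [93.  36.7] 10.9 meanz 0.037
empty 731 [704.5 170.2] [144.3 116.5] 8.6 meanz 0.069
empty 427 [704.5 170.3] [152.5 109.9] 9.5 meanz 0.069
full 1273 [ 687.8 -149.9] [108.8 146. ] 88.6 meanz 0.069
full 585 [ 688.3 -153. ] [110.3 151.3] 87.0 meanz 0.069
tinlid 192 [561.  140.8] [56.3 66.6] 35.4 meanz 0.071
tinlid 145 [558.5 139.6] [66.3 58.4] 21.4 meanz 0.070
mat 323 [559.  365.3] [ 88.7 103.8] 17.6 meanz 0.004
mat 81192 [349.5  -4.2] [1495.8 1195.7] 90.0 meanz 0.001
tub 154 [448. 346.] [68.3 74. ] 32.2 meanz 0.069
tub 164 [440.2 347.3] [69.9 72.6] 48.6 meanz 0.069
bluecart 411 [ 343.9 -384.1] [57.2 68.4] 21.9 meanz 0.051
bluecart 374 [ 341.3 -384.6] [57.3 61. ] 22.5 meanz 0.051
browncart 364 [ 486.2 -149.9] [81.6 53.2] 12.4 meanz 0.056
browncart 253 [ 484.3 -152.5] [85.2 48.4] 14.1 meanz 0.056
redcard 166 [ 575.9 -144.3] [59.7 47.3] 86.5 meanz 0.054
redcard 275 [ 647.1 -175.5] [103.  202.8] 50.2 meanz 0.052
bottle 73 [697.1   2.2] [24.  34.9] 32.7 meanz 0.170
bottle none [0.687 0.001 0.162] [ 20  45 180]
```

View pics/crop1.png

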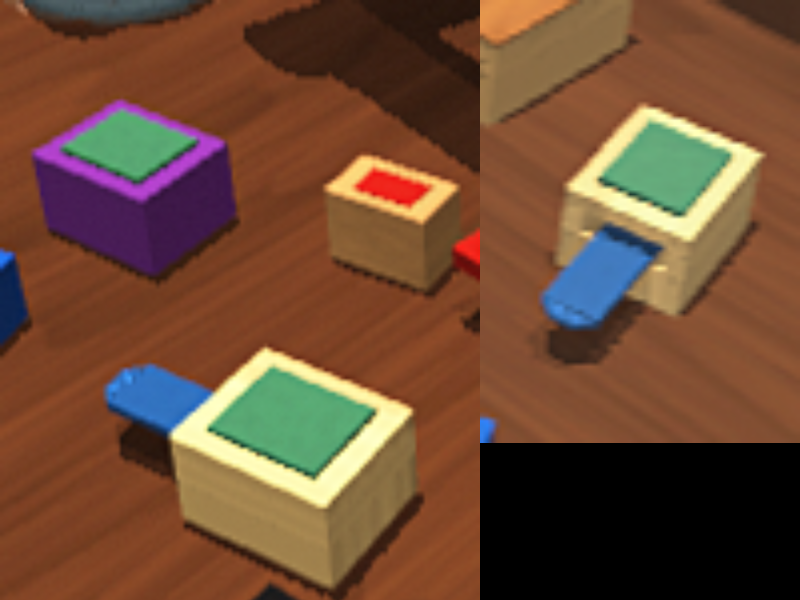

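The crop confirms it: the light plywood sleeve has the blue tongue sticking out of its mouth, towards the robot. The purple one is a look-alike with no blade. Next, one wrist view to refine the stand, tin and mat.

```bash
cat >> h.py <<'E'
def wrays(s,px):
    px=np.atleast_2d(px).astype(float); a=(px-[s["cx"],s["cy"]])/[s["fx"],s["fy"]]; th=np.linalg.norm(a,axis=1)+1e-12
    return np.c_[a*(np.sin(th)/th)[:,None],np.cos(th)]@s["extrinsics"][:3,:3].T
def wonplane(s,px,h):
    r=wrays(s,px); o=s["extrinsics"][:3,3]; return (o+r*((h-o[2])/r[:,2])[:,None])[:,:2]
def wcloud(s):
    v,u=np.mgrid[:400,:640]; px=np.c_[u.ravel(),v.ravel()]; r=wrays(s,px); z=s["z_map"].ravel()
    ax=s["extrinsics"][:3,2]; t=z/(r@ax); w=s["extrinsics"][:3,3]+r*t[:,None]; w[z==0]=np.nan
    return w.reshape(400,640,3)
E
python3 - <<'E'
from cell import imaging; import pickle; from h import *
s=imaging.snapshot("wrist"); pickle.dump(s,open('w0.pkl','wb'))
print(s["fx"],s["cx"],s["cy"],np.round(s["extrinsics"],3).tolist())
cv2.imwrite('pics/w0.png',s["image"][:,:,::-1])
d=pickle.load(open('d0.pkl','rb'))
for n,c in(("scene",(402,172)),("side",(257,163))):
    q=d[n]; hsv=cv2.cvtColor(q["image"],cv2.COLOR_RGB2HSV).astype(int); print(hsv[c[1],c[0]])
    b=blob((hsv[...,2]>150)&(hsv[...,1]>60)&(abs(cloud(q)[...,2])<.015),c)
    if b is not None:
        v,u=np.nonzero(b); xy=onplane(q,np.c_[u,v],.003); print(n,b.sum(),rect(xy),cv2.minEnclosingCircle((xy*1000).astype(np.float32)))
E
```

```text
309.70691628693146 324.5028688655404 195.27861069851943 [[1.0, 0.001, -0.003, 0.651], [-0.0, -0.963, -0.27, 0.069], [-0.003, 0.27, -0.963, 0.372], [0.0, 0.0, 0.0, 1.0]]
[ 19 140 248]
scene 323 (array([559.4, 365.4]), array([ 89.5, 104. ]), 15.9) ((564.5845336914062, 366.30755615234375), 53.04645538330078)
[ 17 133 241]
side 293 (array([570.5, 367.9]), array([98.3, 96.4]), 51.1) ((567.896728515625, 367.9162902832031), 51.85166931152344)
```

View pics/w0.png

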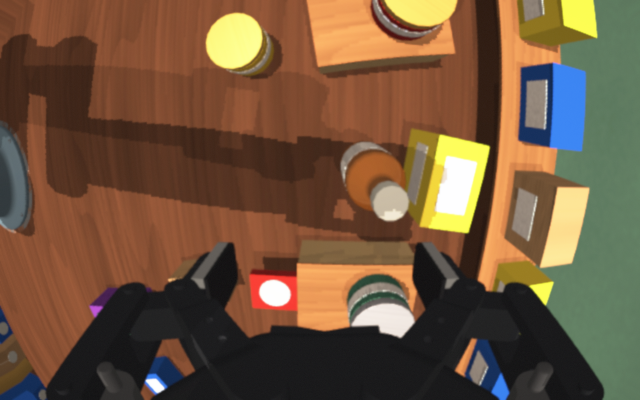

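Wrist view: the yellow tin's lid is at (235,40), the empty stand's near corner region is around (320-450, 0-70) and the bottle is at (375,180). I turn the tool so it closes sideways, aligned with the stand's yaw of about 9°, and go above the tin.

>>> servo_tool([
  [0.03,-0.02,0,0,0,0.0281],
  [0.06,-0.045,0,0,0,0.0562],
  [0.1,-0.07,0,0,0,0.0844],
  [0.14,-0.1,0,0,0,0.1125],
  [0.18,-0.13,0,0,0,0.1406],
  [0.22,-0.16,0,0,0,0.1688],
  [0.26,-0.18,0,0,0,0.1969],
  [0.28,-0.2,0,0,0,0.225],
  [0.28,-0.2,0,0,0,0.225],
  [0.28,-0.2,0,0,0,0.225],
], fingers=1, newtons=40)

```text
t: 1.4
eef_pos: [0.5502, 0.1396, 0.2312]
eef_rot: [3.131, 0.25, -0.0]
force: [0.1, -0.0, 0.3]
opening: 0.998
gripper_force: 0.0
```

```bash
python3 - <<'E'
from cell import imaging,manip; import pickle; from h import *
s=imaging.snapshot("wrist"); pickle.dump(s,open('w1.pkl','wb'))
st=manip.read_state(); R=cv2.Rodrigues(st["eef_rot"])[0]; print(st["t"],st["eef_pos"],np.round(R,3).tolist())
cv2.imwrite('pics/w1.png',s["image"][:,:,::-1])
E
```

```text
1.45 [0.55033281 0.13955042 0.23123548] [[0.987, 0.158, 0.0], [0.158, -0.987, -0.0], [0.0, 0.0, -1.0]]
```

View pics/w1.png

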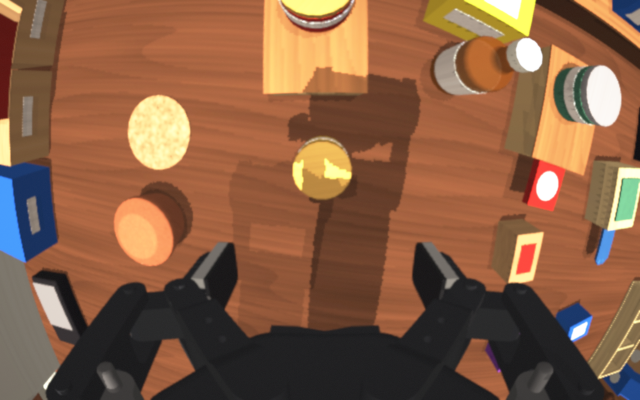

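Wrist view 2: the tin's lid is at (322,170), the mat at (158,131), the tub at (147,230), and the empty stand's front top edge runs from (264,94) to (367,94). Now I measure these.

```bash
cat > m.py <<'E'
import pickle,sys; from h import *
s=pickle.load(open(sys.argv[1],'rb')); w=wcloud(s); hsv=cv2.cvtColor(s["image"],cv2.COLOR_RGB2HSV).astype(int)
def rep(n,seed,h,mask=True,tol=.006):
    b=blob((abs(w[...,2]-h)<tol)&mask,seed)
    if b is None: print(n,"none",w[seed[1],seed[0]],hsv[seed[1],seed[0]]);return
    v,u=np.nonzero(b); xy=wonplane(s,np.c_[u,v],h)*1000
    print(n,b.sum(),*rect(xy/1000),"circ",np.round(cv2.minEnclosingCircle(xy.astype(np.float32))[0],1),"z",np.round(np.nanmedian(w[b][:,2]),4)); return xy
E
cat > a.py <<'E'
from m import *
rep("tin",(322,172),.07); rep("mat",(158,131),.003,(hsv[...,2]>130)&(hsv[...,0]>12)&(hsv[...,1]<150),.012); print(hsv[131,158],hsv[60,200])
rep("tub",(147,235),.07)
xy=rep("stand",(300,70),.068,tol=.004)
# front edge line: lowest stand-top pixel per column
b=blob(abs(w[...,2]-.068)<.004,(300,70)); P=[]
for u in range(272,361): P.append((u,np.nonzero(b[:,u])[0].max()+.5))
f=wonplane(s,P,.068)*1000; vx,vy,x0,y0=cv2.fitLine(f.astype(np.float32),cv2.DIST_HUBER,0,.01,.01).ravel(); print("front dir deg",np.degrees(np.arctan2(vy,vx)))
for side in(0,1):
    P=[]
    for v in range(30,86):
        c=np.nonzero(b[v])[0]; P.append((c.min()-.5 if side==0 else c.max()+.5,v))
    q=wonplane(s,P,.068)*1000; a,bb,xx,yy=cv2.fitLine(q.astype(np.float32),cv2.DIST_HUBER,0,.01,.01).ravel()
    A=np.array([[vx,-a],[vy,-bb]]); t=np.linalg.solve(A,[xx-x0,yy-y0]); print("side deg",np.degrees(np.arctan(bb/a)),"corner",x0+t[0]*vx,y0+t[0]*vy)
E
python3 a.py w1.pkl
```

```text
tin 2692 [560.1 144.1] [58.  58.1] 9.1 circ [559.7 144.5] z 0.069
mat 3721 [565.8 365. ] [99.3 99.4] 3.8 circ [566.1 365.7] z 0.0019
[ 25  86 255] [ 10 157 175]
tub 1641 [448.  353.9] [66.6 66.1] 43.1 circ [447.6 353.3] z 0.0673
stand 7776 [683.2 170.9] [ 97.7 102.2] 8.8 circ [683.6 170.6] z 0.067
front dir deg -80.74069
side deg 8.692975 corner 627.2052 213.37926
side deg 9.446976 corner 643.6451 112.53792
```

>>> servo_tool([
  [0.01,-0.002,0.04,0,0,0],
  [0.02,-0.002,0.1,0,0,0],
  [0.02,-0.002,0.16,0,0,0],
  [0.02,-0.002,0.22,0,0,0],
  [0.02,-0.002,0.28,0,0,0],
  [0.02,-0.002,0.33,0,0,0],
  [0.02,-0.002,0.37,0,0,0],
  [0.02,-0.002,0.4,0,0,0],
  [0.02,-0.002,0.412,0,0,0],
  [0.02,-0.002,0.412,0,0,0],
])

```text
t: 2.7
eef_pos: [0.5599, 0.1426, 0.0253]
eef_rot: [3.132, 0.247, 0.0]
force: [0.4, 0.3, 1.4]
opening: 1.003
gripper_force: 0.0
```

>>> servo_tool([
  [0,0,0,0,0,0],
  [0,0,0,0,0,0],
  [0,0,0,0,0,0],
  [0,0,0,0,0,0],
  [0,0,0,0,0,0],
  [0,0,0,0,0,0],
  [0,0,0,0,0,0],
  [0,0,0,0,0,0],
  [0,0,0,0,0,0],
  [0,0,0,0,0,0],
], fingers=-1, newtons=40)

```text
t: 3.95
eef_pos: [0.5607, 0.1428, 0.0265]
eef_rot: [-3.132, -0.246, -0.003]
force: [-0.7, 0.9, 6.0]
opening: 0.693
gripper_force: 43.6
```

```bash
python3 - <<'E'
from cell import imaging; import pickle
pickle.dump(imaging.snapshot("wrist"),open('w2.pkl','wb'))
E
python3 - w2.pkl <<'E'
from m import *
o=s["extrinsics"]; print(np.round(o[:3,3],3))
rep("tin",(324,230),.07); print(np.argwhere(abs(w[...,2]-.07)<.004)[::400].tolist())
E
```

```text
[0.629 0.154 0.168]
tin 13726 [567.6 144.3] [47.6 91.3] 9.0 circ [570.  144.7] z 0.069
[[0, 161], [1, 302], [2, 433], [4, 265], [5, 395], [7, 241], [8, 376], [10, 208], [11, 336], [13, 166], [14, 296], [15, 417], [17, 247], [18, 371], [20, 191], [21, 317], [22, 447], [24, 267], [25, 405], [27, 229], [28, 353], [30, 176], [31, 296], [32, 415], [34, 245], [35, 382], [37, 204], [38, 317], [39, 444], [41, 259], [42, 383], [44, 203], [45, 322], [46, 447], [48, 262], [49, 381], [51, 189], [52, 315], [53, 432], [55, 243], [56, 356], [58, 168], [59, 292], [60, 411], [62, 226], [63, 343], [65, 158], [66, 276], [67, 392], [69, 193], [70, 324], [71, 440], [73, 251], [74, 364], [76, 173], [77, 294], [78, 403], [80, 221], [81, 334], [82, 439], [84, 258], [85, 375], [87, 177], [88, 366], [91, 169], [102, 635], [235, 297], [240, 285], [244, 306], [248, 282], [251, 335], [254, 377], [258, 274], [261, 280], [264, 280], [267, 256], [269, 317], [271, 322], [273, 332], [275, 360], [278, 252], [280, 320], [282, 377], [284, 446], [287, 295], [289, 365], [292, 274], [294, 363], [297, 307], [300, 259], [302, 365], [305, 331], [308, 304], [311, 285], [314, 265], [316, 374], [319, 328], [322, 284], [324, 387], [330, 15], [344, 28], [358, 42]]
```

>>> servo_tool([
  [0,0,-0.05,0,0,0],
  [0,0,-0.1,0,0,0],
  [0.008,-0.04,-0.12,0,0,0],
  [0.02,-0.11,-0.12,0,0,0],
  [0.035,-0.18,-0.12,0,0,0],
  [0.05,-0.25,-0.12,0,0,0],
  [0.065,-0.33,-0.12,0,0,0],
  [0.077,-0.4,-0.12,0,0,0],
  [0.0826,-0.436,-0.12,0,0,0],
  [0.0826,-0.436,-0.1,0,0,0],
])

```text
t: 5.25
eef_pos: [0.5663, 0.3655, 0.0751]
eef_rot: [-3.132, -0.25, -0.001]
force: [-0.1, -1.1, -2.0]
opening: 0.691
gripper_force: 44.0
```

>>> servo_tool([
  [0,0,0.02,0,0,0],
  [0,0,0.045,0,0,0],
  [0,0,0.065,0,0,0],
  [0,0,0.08,0,0,0],
  [0,0,0.087,0,0,0],
  [0,0,0.09,0,0,0],
  [0,0,0.092,0,0,0],
  [0,0,0.094,0,0,0],
  [0,0,0.094,0,0,0],
  [0,0,0.094,0,0,0],
])

```text
t: 6.5
eef_pos: [0.5667, 0.3645, 0.0296]
eef_rot: [-3.132, -0.247, -0.001]
force: [-3.9, -1.9, 4.9]
opening: 0.687
gripper_force: 44.7
```

>>> servo_tool([
  [0,0,0,0,0,0],
  [0,0,0,0,0,0],
  [0,0,0,0,0,0],
  [0,0,0,0,0,0],
  [0,0,0,0,0,0],
  [0,0,-0.06,0,0,0],
  [0,0,-0.14,0,0,0],
  [0,0,-0.22,0,0,0],
  [0,0,-0.3,0,0,0],
  [0,0,-0.35,0,0,0],
], fingers=1)

```text
t: 7.75
eef_pos: [0.5671, 0.3647, 0.2061]
eef_rot: [-3.131, -0.246, -0.005]
force: [0.5, -0.2, -0.2]
opening: 1.003
gripper_force: 0.0
```

```bash
python3 - <<'E'
from cell import imaging,manip; import pickle
print(manip.read_state()["eef_pos"])
pickle.dump(imaging.snapshot("wrist"),open('w3.pkl','wb'))
pickle.dump(imaging.snapshot("scene"),open('s3.pkl','wb'))
E
python3 - w3.pkl <<'E'
from m import *
m=blob(abs(w[...,2]-.073)<.006,(322,172)); print(w[172,322])
for v in range(120,260,20): print(v,np.round(w[v,323],3))
rep("tin",(322,172),.073)
cv2.imwrite('pics/w3.png',s["image"][:,:,::-1])
rep("mat",(322,120),.003,hsv[...,2]>130,.012)
E
```

```text
[0.56714255 0.36465475 0.2060813 ]
[0.5809373  0.36957496 0.07265802]
120 [ 0.625  0.376 -0.001]
140 [0.603 0.373 0.002]
160 [0.592 0.37  0.072]
180 [0.574 0.367 0.072]
200 [0.555 0.365 0.073]
220 [ 0.509  0.358 -0.001]
240 [0.484 0.354 0.001]
tin 3153 [566.8 365. ] [58.7 58.2] 9.0 circ [566.4 364.9] z 0.072
mat none [ 0.62513761  0.37713284 -0.00160982] [ 10 148 121]
```

>>> servo_tool([
  [-0.01,0.04,-0.03,0,0,0],
  [-0.03,0.11,-0.06,0,0,0],
  [-0.05,0.19,-0.08,0,0,0],
  [-0.075,0.28,-0.08,0,0,0],
  [-0.1,0.37,-0.08,0,0,0],
  [-0.125,0.46,-0.08,0,0,0],
  [-0.15,0.55,-0.08,0,0,0],
  [-0.175,0.64,-0.08,0,0,0],
  [-0.2,0.73,-0.08,0,0,0],
  [-0.225,0.82,-0.08,0,0,0],
])

```text
t: 9.1
eef_pos: [0.5185, -0.0594, 0.2416]
eef_rot: [-3.131, -0.246, 0.003]
force: [1.2, 0.0, 0.1]
opening: 1.001
gripper_force: 0.0
```

>>> servo_tool([
  [-0.025,0.09,0,0,0,-0.001],
  [-0.05,0.18,0,0,0,-0.002],
  [-0.075,0.27,0,0,0,-0.003],
  [-0.1,0.36,0.02,0,0,-0.004],
  [-0.125,0.45,0.04,0,0,-0.005],
  [-0.145,0.53,0.06,0,0,-0.005],
  [-0.157,0.58,0.07,0,0,-0.005],
  [-0.157,0.59,0.08,0,0,-0.005],
  [-0.157,0.59,0.08,0,0,-0.005],
  [-0.157,0.59,0.08,0,0,-0.005],
])

```text
t: 10.35
eef_pos: [0.4885, -0.3607, 0.2036]
eef_rot: [-3.127, -0.298, -0.0]
force: [0.1, 0.7, 0.2]
opening: 1.001
gripper_force: 0.0
```

```bash
python3 - <<'E'
from cell import imaging,manip; import pickle,cv2
st=manip.read_state(); print(st["t"],st["eef_pos"],cv2.Rodrigues(st["eef_rot"])[0].round(3).tolist())
s=imaging.snapshot("wrist");pickle.dump(s,open('w4.pkl','wb')); cv2.imwrite('pics/w4.png',s["image"][:,:,::-1])
E
```

```text
10.35 [ 0.48852856 -0.36069865  0.20355862] [[0.982, 0.189, 0.0], [0.189, -0.982, 0.0], [0.0, -0.0, -1.0]]
```

View pics/w4.png

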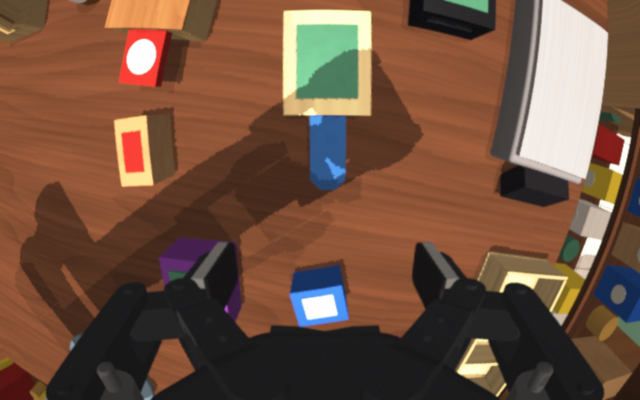

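Wrist view 3: the plywood sleeve spans (283-371, 10-115), and the tongue spans (310-346, 113-188) with its tip at the bottom. The blue carton is at (320,295). The blade lines up with the tool. Now I measure it.

```bash
python3 - w4.pkl <<'E'
from m import *
B=(hsv[...,0]>98)&(hsv[...,0]<125)&(hsv[...,1]>90)
xy=rep("tongue",(328,150),.036,B,.012)
b=blob(B&(abs(w[...,2]-.036)<.012),(328,150))
for side in(0,1):
    P=[((np.nonzero(b[v])[0].min()-.5) if side==0 else np.nonzero(b[v])[0].max()+.5,v) for v in range(125,172)]
    q=wonplane(s,P,.036)*1000; a=cv2.fitLine(q.astype(np.float32),cv2.DIST_HUBER,0,.01,.01).ravel(); print(side,np.degrees(np.arctan(a[1]/a[0])),a[2:])
rep("padbox",(290,60),.062,True,.006)
E
```

```text
tongue 2522 [ 515.6 -358.1] [75.7 35.8] 11.4 circ [ 516.7 -357.6] z 0.035
0 10.411719 [ 512.618  -340.4416]
1 11.011162 [ 528.3838  -374.07935]
padbox 9069 [ 602.3 -340.8] [98.5 79.8] 10.9 circ [ 602.5 -340.8] z 0.0614
```

>>> servo_tool([
  [0.02,0.002,0.04,0,0,0],
  [0.05,0.005,0.1,0,0,0],
  [0.078,0.005,0.16,0,0,0],
  [0.078,0.005,0.21,0,0,0],
  [0.078,0.005,0.26,0,0,0],
  [0.078,0.005,0.3,0,0,0],
  [0.078,0.005,0.33,0,0,0],
  [0.078,0.005,0.35,0,0,0],
  [0.078,0.005,0.359,0,0,0],
  [0.078,0.005,0.359,0,0,0],
])

```text
t: 11.65
eef_pos: [0.527, -0.3572, 0.024]
eef_rot: [3.127, 0.296, 0.0]
force: [-0.7, -0.2, 0.2]
opening: 1.002
gripper_force: 0.0
```

>>> servo_tool([
  [0,0,0,0,0,0],
  [0,0,0,0,0,0],
  [0,0,0,0,0,0],
  [0,0,0,0,0,0],
  [0,0,0,0,0,0],
  [0,0,0,0,0,0],
  [0,0,0,0,0,0],
  [0,0,0,0,0,0],
  [0,0,0,0,0,0],
  [0,0,0,0,0,0],
], fingers=-1, newtons=60)

```text
t: 12.9
eef_pos: [0.527, -0.3571, 0.0242]
eef_rot: [3.127, 0.296, 0.0]
force: [-2.5, 1.0, 5.1]
opening: 0.399
gripper_force: 60.0
```

>>> servo_tool([
  [0,0,-0.003,0,0,0],
  [-0.01,0,-0.004,0,0,0],
  [-0.03,0,-0.004,0,0,0],
  [-0.06,0,-0.004,0,0,0],
  [-0.09,0,-0.004,0,0,0],
  [-0.12,0,-0.004,0,0,0],
  [-0.15,0,-0.004,0,0,0],
  [-0.172,0,-0.004,0,0,0],
  [-0.18,0,-0.004,0,0,0],
  [-0.18,0,-0.004,0,0,0],
])

```text
t: 14.15
eef_pos: [0.4384, -0.374, 0.0259]
eef_rot: [3.128, 0.295, 0.0]
force: [-0.4, -0.6, -0.8]
opening: 0.398
gripper_force: 59.7
```

```bash
python3 - <<'E'
from cell import imaging,manip; import pickle,cv2
s=imaging.snapshot("wrist");pickle.dump(s,open('w5.pkl','wb')); cv2.imwrite('pics/w5.png',s["image"][:,:,::-1])
E
python3 - w5.pkl <<'E'
from m import *
B=(hsv[...,0]>98)&(hsv[...,0]<125)&(hsv[...,1]>90)
for v in range(60,300,15):
    c=np.nonzero(B[v,200:440])[0]+200
    if len(c): print(v,c.min(),c.max(),np.round(w[v,int(np.median(c))],3))
E
```

```text
60 279 385 [ 0.531 -0.376  0.043]
75 264 385 [ 0.524 -0.377  0.045]
90 260 385 [ 0.514 -0.358  0.046]
105 261 385 [ 0.512 -0.377  0.045]
120 261 385 [ 0.505 -0.373  0.044]
135 261 384 [ 0.497 -0.362  0.045]
150 262 384 [ 0.491 -0.363  0.044]
165 282 364 [ 0.483 -0.364  0.036]
180 283 364 [ 0.477 -0.366  0.036]
195 284 364 [ 0.471 -0.367  0.037]
210 285 363 [ 0.463 -0.369  0.036]
225 286 363 [ 0.457 -0.37   0.036]
240 287 362 [ 0.449 -0.371  0.037]
255 288 361 [ 0.441 -0.373  0.035]
270 289 360 [ 0.434 -0.374  0.036]
285 289 361 [ 0.425 -0.376  0.036]
```

View pics/w5.png

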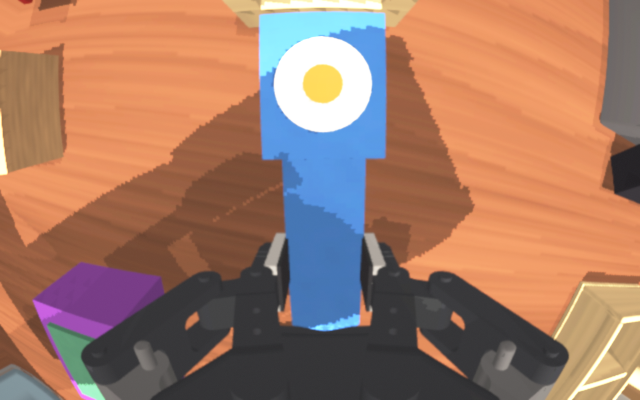

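Wrist view 4: the blade is fully out and level, with its disc up at (323,84) and its shoulders at row 158. The pads hold the tongue. I carry it high while turning it, to lay it on the free table in front of the empty stand.

>>> servo_tool([
  [0,0,-0.07,0,0,0],
  [0,0,-0.17,0,0,0],
  [0,-0.01,-0.27,0,0,-0.028],
  [0.01,-0.04,-0.35,0,0,-0.0575],
  [0.03,-0.1,-0.39,0,0,-0.087],
  [0.05,-0.17,-0.39,0,0,-0.1165],
  [0.075,-0.24,-0.39,0,0,-0.146],
  [0.1,-0.31,-0.39,0,0,-0.1755],
  [0.12,-0.38,-0.39,0,0,-0.205],
  [0.14,-0.45,-0.39,0,0,-0.2346],
], newtons=80)

```text
t: 15.45
eef_pos: [0.4654, -0.1383, 0.221]
eef_rot: [2.109, 2.328, 0.0]
force: [0.4, -0.1, -1.6]
opening: 0.389
gripper_force: 81.5
```

```bash
python3 - <<'E'
from cell import manip; import cv2,numpy as np
st=manip.read_state(); R=cv2.Rodrigues(st["eef_rot"])[0]; print(st["eef_pos"],np.degrees(np.arctan2(R[1,0],R[0,0])), (R.T@(np.array([.522,.144,.22])-st["eef_pos"])/.5).round(3))
E
```

```text
[ 0.46537178 -0.13831073  0.22097459] 95.64182360526875 [0.551 0.168 0.002]
```

>>> servo_tool([
  [0.06,0.01,0,0,0,-0.028],
  [0.13,0.03,0,0,0,-0.057],
  [0.2,0.05,0,0,0,-0.086],
  [0.27,0.075,0,0,0,-0.115],
  [0.34,0.1,0,0,0,-0.144],
  [0.41,0.125,0,0,0,-0.173],
  [0.48,0.15,0,0,0,-0.202],
  [0.53,0.165,0,0,0,-0.231],
  [0.551,0.168,0.03,0,0,-0.2597],
  [0.551,0.168,0.08,0,0,-0.2597],
])

```text
t: 16.7
eef_pos: [0.5244, 0.1437, 0.1815]
eef_rot: [-0.244, 3.129, 0.0]
force: [-0.1, -0.1, -1.0]
opening: 0.39
gripper_force: 81.6
```

>>> servo_tool([
  [0,0,0.06,0,0,0],
  [0,0,0.12,0,0,0],
  [0,0,0.18,0,0,0],
  [0,0,0.23,0,0,0],
  [0,0,0.28,0,0,0],
  [0,0,0.31,0,0,0],
  [0,0,0.325,0,0,0],
  [0,0,0.33,0,0,0],
  [0,0,0.33,0,0,0],
  [0,0,0.33,0,0,0],
])

```text
t: 17.95
eef_pos: [0.5241, 0.1423, 0.0165]
eef_rot: [-0.239, 3.131, -0.0]
force: [-0.1, -0.1, -0.9]
opening: 0.392
gripper_force: 81.5
```

```bash
python3 - <<'E'
from cell import imaging,manip; import pickle,cv2
st=manip.read_state(); print(st["t"],st["eef_pos"],cv2.Rodrigues(st["eef_rot"])[0].round(3).tolist())
s=imaging.snapshot("wrist");pickle.dump(s,open('w6.pkl','wb'))
E
python3 - w6.pkl <<'E'
from m import *
B=(hsv[...,0]>98)&(hsv[...,0]<125)&(hsv[...,1]>90)
for v in range(20,330,25):
    c=np.nonzero(B[v,200:440])[0]+200
    if len(c): print(v,c.min(),c.max(),np.round(w[v,int(c.min()+8)],3))
E
```

```text
17.95 [0.52407527 0.14232981 0.01654944] [[-0.988, -0.152, 0.001], [-0.152, 0.988, 0.0], [-0.001, -0.0, -1.0]]
20 260 383 [0.423 0.104 0.034]
45 260 384 [0.434 0.106 0.035]
70 260 384 [0.444 0.108 0.035]
95 260 384 [0.454 0.109 0.035]
120 261 384 [0.464 0.111 0.034]
145 262 384 [0.474 0.113 0.035]
170 283 364 [0.485 0.122 0.027]
195 284 364 [0.496 0.124 0.026]
220 285 363 [0.508 0.126 0.027]
245 288 361 [0.519 0.129 0.027]
270 290 359 [0.533 0.131 0.026]
295 290 359 [0.547 0.133 0.027]
320 292 358 [0.564 0.136 0.026]
```

>>> servo_tool([
  [0,0,0.008,0,0,0],
  [0,0,0.016,0,0,0],
  [0,0,0.022,0,0,0],
  [0,0,0.026,0,0,0],
  [0,0,0.029,0,0,0],
  [0,0,0.031,0,0,0],
  [0,0,0.032,0,0,0],
  [0,0,0.033,0,0,0],
  [0,0,0.033,0,0,0],
  [0,0,0.033,0,0,0],
])

```text
t: 19.25
eef_pos: [0.5235, 0.1423, -0.0005]
eef_rot: [-0.24, 3.132, -0.0]
force: [-1.4, -0.4, 1.9]
opening: 0.389
gripper_force: 83.3
```

>>> servo_tool([
  [0,0,0,0,0,0],
  [0,0,0,0,0,0],
  [0,0,0,0,0,0],
  [0,0,0,0,0,0],
  [0,0,0,0,0,0],
  [0,0,-0.03,0,0,0],
  [0,0,-0.09,0,0,0],
  [0,0,-0.16,0,0,0],
  [0,0,-0.24,0,0,0],
  [0,0,-0.32,0,0,0],
], fingers=1)

```text
t: 20.5
eef_pos: [0.5234, 0.1423, 0.1617]
eef_rot: [-0.24, 3.131, 0.0]
force: [0.1, 0.3, -0.4]
opening: 0.995
gripper_force: 0.0
```

>>> servo_tool([
  [0.0,0,-0.03,0,0,0.0275],
  [0.02,0,-0.06,0,0,0.055],
  [0.04,0,-0.08,0,0,0.0825],
  [0.06,0,-0.08,0,0,0.11],
  [0.08,0,-0.08,0,0,0.1375],
  [0.1,0,-0.08,0,0,0.165],
  [0.12,0,-0.08,0,0,0.1925],
  [0.14,0,-0.08,0,0,0.22],
  [0.16,0.005,-0.08,0,0,0.2475],
  [0.16,0.005,-0.08,0,0,0.27],
])

```text
t: 21.75
eef_pos: [0.4435, 0.1327, 0.2003]
eef_rot: [2.196, 2.246, 0.001]
force: [-0.3, 0.2, 0.0]
opening: 0.998
gripper_force: 0.0
```

>>> servo_tool([
  [0,0,0,0,0,0.0275],
  [0,0,0,0,0,0.055],
  [0,0,0,0,0,0.0825],
  [0,0,0,0,0,0.11],
  [0,0,0,0,0,0.1375],
  [0,0,0,0,0,0.165],
  [0,0,0,0,0,0.1925],
  [0,0,0,0,0,0.22],
  [0,0,0,0,0,0.2303],
  [0,0,0,0,0,0.2303],
])

```text
t: 23.0
eef_pos: [0.444, 0.1326, 0.2002]
eef_rot: [3.133, 0.238, 0.002]
force: [-0.1, 0.2, 0.3]
opening: 1.001
gripper_force: 0.0
```

```bash
python3 - <<'E'
from cell import imaging,manip; import pickle,cv2,numpy as np
st=manip.read_state(); R=cv2.Rodrigues(st["eef_rot"])[0]; print(st["t"],st["eef_pos"],np.degrees(np.arctan2(R[1,0],R[0,0])))
s=imaging.snapshot("wrist");pickle.dump(s,open('w7.pkl','wb')); cv2.imwrite('pics/w7.png',s["image"][:,:,::-1])
E
```

```text
23.0 [0.44404331 0.1326251  0.20017701] 8.690360326091993
```

View pics/w7.png

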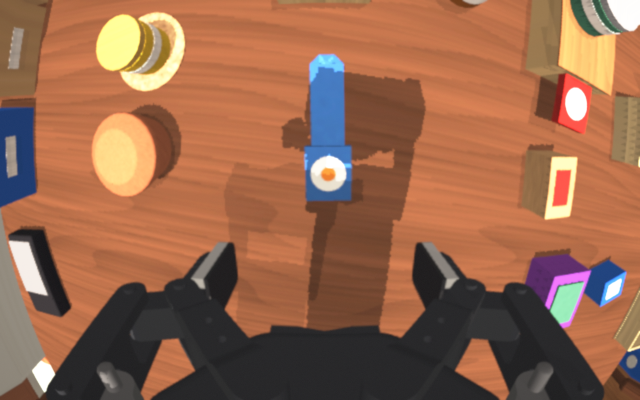

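Wrist view 5: the blade lies flat, disc up, with its head at (328,173) and its tongue tip at (326,55). The tin stands on the mat at (140,50). Next I measure the head and its axis.

```bash
python3 - w7.pkl <<'E'
from m import *
B=((hsv[...,0]>98)&(hsv[...,0]<125)&(hsv[...,1]>90))
b=blob(B&(abs(w[...,2])<.03),(326,110))
def axis(rows,h):
    L=[]
    for f in(np.min,np.max):
        P=[(f(np.nonzero(b[v])[0])+(-.5 if f is np.min else .5),v) for v in rows]; L.append(wonplane(s,P,h)*1000)
    mid=(L[0]+L[1])/2; a=cv2.fitLine(mid.astype(np.float32),cv2.DIST_HUBER,0,.01,.01).ravel(); print(np.degrees(np.arctan(a[1]/a[0])),a[2:],"width",np.linalg.norm(L[0]-L[1],axis=1).mean())
axis(range(80,140),.006); axis(range(155,196),.014)
v,u=np.nonzero(b); print("ends",wonplane(s,[(327,v.max()+.5)],.014)*1000,wonplane(s,[(326,v.min()-.5)],.004)*1000)
print(np.round(w[110,326],4),np.round(w[193,328],4),np.round(w[120,250],4))
E
```

```text
8.884739 [512.2853  140.63812] width 35.47193522297184
10.478526 [448.75757 129.86942] width 48.88844298672693
ends [[416.27632015 125.84484321]] [[574.07591676 151.11805347]]
[0.5135 0.1419 0.0053] [0.425  0.1261 0.0141] [ 0.4914  0.2243 -0.0009]
```

>>> servo_tool([
  [0.005,0.006,0.04,0,0,-0.001],
  [0.005,0.006,0.1,0,0,-0.001],
  [0.005,0.006,0.16,0,0,-0.001],
  [0.005,0.006,0.22,0,0,-0.001],
  [0.005,0.006,0.28,0,0,-0.001],
  [0.005,0.006,0.33,0,0,-0.001],
  [0.005,0.006,0.365,0,0,-0.001],
  [0.005,0.006,0.39,0,0,-0.001],
  [0.005,0.006,0.399,0,0,-0.001],
  [0.005,0.006,0.399,0,0,-0.001],
])

```text
t: 24.3
eef_pos: [0.4472, 0.13, 0.0]
eef_rot: [3.132, 0.247, 0.001]
force: [0.3, -0.7, -0.0]
opening: 1.001
gripper_force: 0.0
```

>>> servo_tool([
  [0,0,0,0,0,0],
  [0,0,0,0,0,0],
  [0,0,0,0,0,0],
  [0,0,0,0,0,0],
  [0,0,0,0,0,0],
  [0,0,0,0,0,0],
  [0,0,0,0,0,0],
  [0,0,0,0,0,0],
  [0,0,0,0,0,0],
  [0,0,0,0,0,0],
], fingers=-1, newtons=80)

```text
t: 25.55
eef_pos: [0.448, 0.1301, 0.0009]
eef_rot: [3.132, 0.247, 0.003]
force: [-0.7, -0.1, 5.9]
opening: 0.559
gripper_force: 83.0
```

>>> servo_tool([
  [0,0,-0.01,0,0,0],
  [0,0,-0.025,0,0,0],
  [0,0,-0.04,0,0,0],
  [0,0,-0.055,0,0,0],
  [0,0,-0.07,0,0,0],
  [0,0,-0.08,0,0,0],
  [0,0,-0.084,0,0,0],
  [0,0,-0.084,0,0,0],
  [0,0,-0.084,0,0,0],
  [0,0,-0.084,0,0,0],
])

```text
t: 26.8
eef_pos: [0.4467, 0.13, 0.0415]
eef_rot: [3.132, 0.247, -0.001]
force: [-0.4, -0.2, -0.8]
opening: 0.563
gripper_force: 82.3
```

```bash
python3 - <<'E'
from cell import imaging,manip; import pickle,cv2,numpy as np
st=manip.read_state(); R=cv2.Rodrigues(st["eef_rot"])[0]; print(st["t"],st["eef_pos"],R.round(4).tolist())
s=imaging.snapshot("wrist");pickle.dump(s,open('w8.pkl','wb')); cv2.imwrite('pics/w8.png',s["image"][:,:,::-1])
E
```

```text
26.8 [0.44670003 0.12998517 0.04153072] [[0.9877, 0.1565, -0.0006], [0.1565, -0.9877, -0.0], [-0.0006, -0.0, -1.0]]
```

View pics/w8.png

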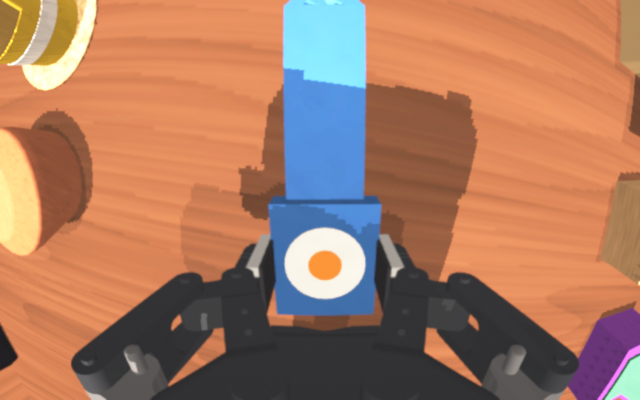

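Wrist view 6: the head is held between the pads with the disc up at (325,265), and the tongue points forward to (325,5). I check its pitch and axis.

```bash
cat > t.py <<'E'
from m import *
def tongue(vs,seed):
    B=((hsv[...,0]>90)&(hsv[...,0]<125)&(hsv[...,1]>70))
    b=blob(B&(w[...,2]>.025),seed); L=[];Z=[]
    for v in vs:
        c=np.nonzero(b[v])[0]; L.append([(c.min()-.5,v),(c.max()+.5,v)]); Z.append(np.nanmedian(w[v,c.min()+4:c.max()-3],0))
    Z=np.array(Z); h=np.median(Z[:,2]); L=np.array(L)
    l,r=wonplane(s,L[:,0],h)*1000,wonplane(s,L[:,1],h)*1000; mid=(l+r)/2
    a=cv2.fitLine(mid.astype(np.float32),cv2.DIST_HUBER,0,.01,.01).ravel()
    D=np.hypot(*(Z[:,:2]-Z[0,:2]).T); print("tongue top z",h,"pitch deg tipward", np.degrees(np.polyfit(Z[:,0],Z[:,2],1)[0]),"yaw",np.degrees(np.arctan(a[1]/a[0])),"pt",a[2:],"width",np.linalg.norm(l-r,axis=1).mean(), "z ends",Z[0],Z[-1])
E
python3 - w8.pkl <<'E'
from t import *
tongue(range(20,190,5),(325,120))
v=300; print(w[285,325],w[300,325],w[205,325], w[150,150])
E
```

```text
tongue top z 0.04523956887490645 pitch deg tipward -0.3973812240924343 yaw 9.068025 pt [528.01794 143.46736] width 35.74498232997788 z ends [0.55626162 0.14777326 0.04496699] [0.48178313 0.13594297 0.04556424]
[0.43513452 0.12831673 0.0548233 ] [0.42493419 0.12669005 0.0529115 ] [0.47502558 0.13465632 0.05394269] [ 4.76982656e-01  2.52636798e-01 -4.40879099e-04]
```

>>> servo_tool([
  [0.01,-0.002,-0.0035,0,0,0],
  [0.025,-0.002,-0.0035,0,0,0],
  [0.04,-0.002,-0.0035,0,0,0],
  [0.055,-0.002,-0.0035,0,0,0],
  [0.068,-0.002,-0.0035,0,0,0],
  [0.078,-0.002,-0.0035,0,0,0],
  [0.08,-0.002,-0.0035,0,0,0],
  [0.08,-0.002,-0.0035,0,0,0],
  [0.08,-0.002,-0.0035,0,0,0],
  [0.08,-0.002,-0.0035,0,0,0],
])

```text
t: 28.1
eef_pos: [0.4861, 0.1372, 0.0435]
eef_rot: [-3.132, -0.246, 0.0]
force: [-0.1, -0.2, -0.8]
opening: 0.558
gripper_force: 82.3
```

```bash
python3 - <<'E'
from cell import imaging,manip; import pickle,cv2,numpy as np
st=manip.read_state(); print(st["t"],st["eef_pos"])
for n in("wrist","scene","side"):
    s=imaging.snapshot(n);pickle.dump(s,open(f'{n}9.pkl','wb'))
    if n=="wrist": cv2.imwrite('pics/w9.png',s["image"][:,:,::-1])
E
python3 - wrist9.pkl <<'E'
from t import *
tongue(range(20,190,5),(325,120))
for v in(0,2,4,6,8,12): 
  print(v,[np.round(w[v,u],3).tolist() for u in(230,325,420)])
E
```

```text
28.1 [0.48608673 0.13724163 0.04352626]
tongue top z 0.04714647927076111 pitch deg tipward -0.3949039705792017 yaw 9.069463 pt [567.4184  150.72392] width 35.77419244593741 z ends [0.59557004 0.15516187 0.04694982] [0.52110048 0.14321755 0.0476433 ]
0 [[0.618, 0.218, -0.001], [0.606, 0.156, 0.046], [0.637, 0.101, -0.001]]
2 [[0.616, 0.217, -0.001], [0.605, 0.156, 0.045], [0.635, 0.101, -0.002]]
4 [[0.615, 0.217, -0.001], [0.603, 0.156, 0.048], [0.633, 0.101, 0.0]]
6 [[0.613, 0.217, -0.0], [0.603, 0.156, 0.047], [0.632, 0.101, -0.0]]
8 [[0.613, 0.217, -0.002], [0.601, 0.156, 0.047], [0.631, 0.101, -0.001]]
12 [[0.61, 0.216, -0.002], [0.6, 0.155, 0.046], [0.628, 0.1, -0.001]]
```

View pics/w9.png

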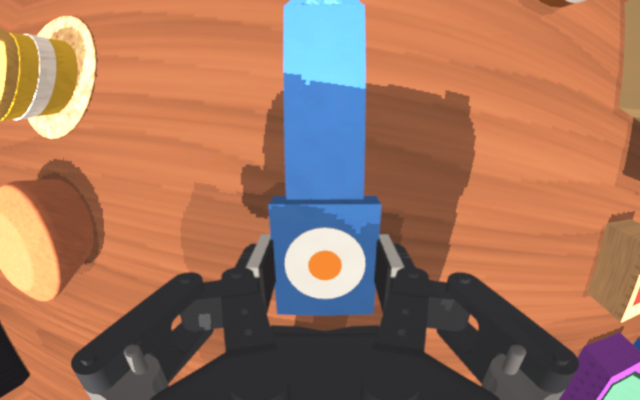

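Wrist view 7: the tongue tip is at (325,5), but the stand's face is out of view. I raise the tool and move it a little forward to see the tongue and the stand in one picture.

>>> servo_tool([
  [0,0,-0.04,0,0,0],
  [0,0,-0.09,0,0,0],
  [0,0,-0.14,0,0,0],
  [0,0,-0.17,0,0,0],
  [0.02,0,-0.18,0,0,0],
  [0.04,0,-0.18,0,0,0],
  [0.055,0,-0.18,0,0,0],
  [0.06,0,-0.18,0,0,0],
  [0.06,0,-0.18,0,0,0],
  [0.06,0,-0.18,0,0,0],
])

```text
t: 29.5
eef_pos: [0.5156, 0.1419, 0.1333]
eef_rot: [3.132, 0.247, -0.001]
force: [0.5, 0.2, -1.4]
opening: 0.56
gripper_force: 82.6
```

```bash
python3 - <<'E'
from cell import imaging,manip; import pickle,cv2,numpy as np
st=manip.read_state(); print(st["t"],st["eef_pos"])
s=imaging.snapshot("wrist");pickle.dump(s,open('w10.pkl','wb')); cv2.imwrite('pics/w10.png',s["image"][:,:,::-1])
E
python3 - w10.pkl <<'E'
from t import *
tongue(range(20,190,5),(325,120))
T=abs(w[...,2]-.067)<.004
for v in range(0,60,5):
    c=np.nonzero(T[v,200:450])[0]+200
    if len(c)>10:
        p=wonplane(s,[(c.min()-.5,v),(c.max()+.5,v)],.068)*1000; print(v,c.min(),c.max(),p.round(1).tolist())
P=[]
for u in list(range(255,280))+list(range(372,395)):
    r=np.nonzero(T[:60,u])[0]
    if len(r)>2: P.append((u,r.max()+.5))
if P:
    q=wonplane(s,P,.068)*1000; a=cv2.fitLine(q.astype(np.float32),cv2.DIST_HUBER,0,.01,.01).ravel(); print("front",np.degrees(np.arctan2(a[1],a[0])),a[2:],len(P))
E
```

```text
29.5 [0.51558544 0.14192294 0.13325597]
tongue top z 0.13690060101333246 pitch deg tipward -0.34498172813491307 yaw 9.213078 pt [591.9498  154.59137] width 35.72789562175724 z ends [0.62495496 0.15990721 0.13663166] [0.55071071 0.1479108  0.13707348]
0 248 396 [[654.7, 217.4], [670.2, 117.3]]
5 247 397 [[650.9, 217.3], [666.6, 116.2]]
10 247 396 [[647.1, 216.6], [662.6, 116.4]]
15 247 397 [[643.4, 215.9], [659.0, 115.2]]
20 247 396 [[639.7, 215.2], [655.2, 115.4]]
25 247 397 [[636.1, 214.6], [651.7, 114.2]]
30 247 397 [[632.5, 213.9], [648.0, 113.7]]
35 246 397 [[628.8, 214.0], [644.4, 113.2]]
front -81.01981 [633.6696 168.8139] 48
```

View pics/w10.png

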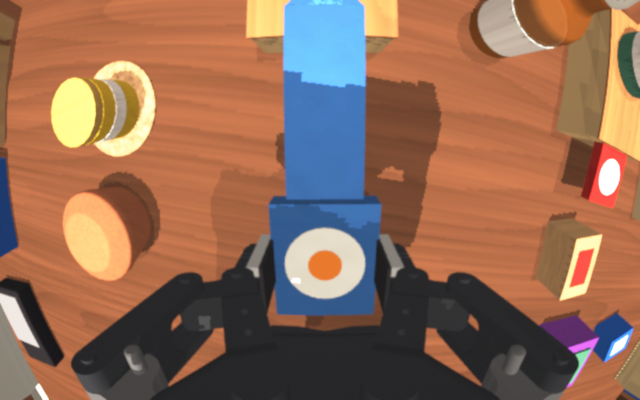

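Wrist view 8: the stand's top spans columns 247-397 at row 30, and the tongue spans 284-366 over it. By the ray measurements the tongue lies about 1.3 mm to the right of the slot's middle, and the yaws agree within 0.2°. I go back down with that correction and enter the slot.

>>> servo_tool([
  [-0.02,-0.0026,0,0,0,0],
  [-0.045,-0.0026,0.01,0,0,0],
  [-0.06,-0.0026,0.04,0,0,0],
  [-0.06,-0.0026,0.08,0,0,0],
  [-0.06,-0.0026,0.12,0,0,0],
  [-0.06,-0.0026,0.15,0,0,0],
  [-0.06,-0.0026,0.17,0,0,0],
  [-0.06,-0.0026,0.18,0,0,0],
  [-0.06,-0.0026,0.18,0,0,0],
  [-0.06,-0.0026,0.18,0,0,0],
])

```text
t: 30.8
eef_pos: [0.4866, 0.1386, 0.0441]
eef_rot: [3.132, 0.247, 0.002]
force: [-0.5, 0.2, -0.6]
opening: 0.559
gripper_force: 82.6
```

>>> servo_tool([
  [0.006,0,0,0,0,0],
  [0.014,0,0,0,0,0],
  [0.022,0,0,0,0,0],
  [0.03,0,0,0,0,0],
  [0.038,0,0,0,0,0],
  [0.045,0,0,0,0,0],
  [0.051,0,0,0,0,0],
  [0.056,0,0,0,0,0],
  [0.06,0,0,0,0,0],
  [0.06,0,0,0,0,0],
])

```text
t: 32.05
eef_pos: [0.5158, 0.1432, 0.0435]
eef_rot: [-3.132, -0.246, -0.0]
force: [-0.5, -0.7, -0.6]
opening: 0.556
gripper_force: 82.6
```

>>> servo_tool([
  [0.008,0,0,0,0,0],
  [0.018,0,0,0,0,0],
  [0.028,0,0,0,0,0],
  [0.038,0,0,0,0,0],
  [0.048,0,0,0,0,0],
  [0.058,0,0,0,0,0],
  [0.068,0,0,0,0,0],
  [0.076,0,0,0,0,0],
  [0.08,0,0,0,0,0],
  [0.08,0,0,0,0,0],
])

```text
t: 33.3
eef_pos: [0.5553, 0.1495, 0.0435]
eef_rot: [3.132, 0.247, -0.0]
force: [-0.4, 1.1, -1.5]
opening: 0.561
gripper_force: 82.6
```

>>> servo_tool([
  [0.008,0,0,0,0,0],
  [0.018,0,0,0,0,0],
  [0.028,0,0,0,0,0],
  [0.038,0,0,0,0,0],
  [0.048,0,0,0,0,0],
  [0.058,0,0,0,0,0],
  [0.068,0,0,0,0,0],
  [0.078,0,0,0,0,0],
  [0.086,0,0,0,0,0],
  [0.088,0,0,0,0,0],
])

```text
t: 34.55
eef_pos: [0.5989, 0.1564, 0.0436]
eef_rot: [-3.132, -0.246, -0.0]
force: [0.3, -0.2, -1.2]
opening: 0.559
gripper_force: 82.6
```

>>> servo_tool([
  [0.002,0,0,0,0,0],
  [0.004,0,0,0,0,0],
  [0.006,0,0,0,0,0],
  [0.008,0,0,0,0,0],
  [0.01,0,0,0,0,0],
  [0.012,0,0,0,0,0],
  [0.014,0,0,0,0,0],
  [0.016,0,0,0,0,0],
  [0.016,0,0,0,0,0],
  [0.016,0,0,0,0,0],
])

```text
t: 35.8
eef_pos: [0.6065, 0.1576, 0.0435]
eef_rot: [-3.132, -0.246, 0.0]
force: [-0.0, -0.1, -1.8]
opening: 0.562
gripper_force: 82.6
```

>>> servo_tool([
  [0.001,0,0,0,0,0],
  [0.002,0,0,0,0,0],
  [0.003,0,0,0,0,0],
  [0.004,0,0,0,0,0],
  [0.005,0,0,0,0,0],
  [0.006,0,0,0,0,0],
  [0.006,0,0,0,0,0],
  [0.006,0,0,0,0,0],
  [0.006,0,0,0,0,0],
  [0.006,0,0,0,0,0],
])

```text
t: 37.05
eef_pos: [0.6079, 0.1579, 0.043]
eef_rot: [3.132, 0.246, -0.007]
force: [-6.4, -1.5, 3.0]
opening: 0.556
gripper_force: 83.0
```

Contact has begun at -6 N. I press a little more to seat both shoulders.

>>> servo_tool([
  [0.001,0,0,0,0,0],
  [0.002,0,0,0,0,0],
  [0.003,0,0,0,0,0],
  [0.004,0,0,0,0,0],
  [0.005,0,0,0,0,0],
  [0.006,0,0,0,0,0],
  [0.006,0,0,0,0,0],
  [0.006,0,0,0,0,0],
  [0.006,0,0,0,0,0],
  [0.006,0,0,0,0,0],
])

```text
t: 38.3
eef_pos: [0.6079, 0.158, 0.0419]
eef_rot: [3.131, 0.246, -0.019]
force: [-14.9, -4.7, 5.4]
opening: 0.565
gripper_force: 83.4
```

```bash
python3 - <<'E'
from cell import imaging,manip; import pickle,cv2,numpy as np
st=manip.read_state(); R=cv2.Rodrigues(st["eef_rot"])[0]; print(st["t"],st["eef_pos"],R.round(4).tolist(),st["force"],st["moment"])
E
```

```text
38.3 [0.60789454 0.15798282 0.04188946] [[0.9876, 0.1563, -0.012], [0.1563, -0.9877, -0.0017], [-0.0121, -0.0002, -0.9999]] [-14.91914389  -4.71835879   5.40053393] [-0.62491859  2.31879348 -0.23254455]
```

>>> servo_tool([
  [0,0,0,0,0,0],
  [0,0,0,0,0,0],
  [0,0,0,0,0,0],
  [-0.004,0,0,0,0,0],
  [-0.008,0,0,0,0,0],
  [-0.008,0,0,0,0,0],
  [-0.008,0,-0.02,0,0,0],
  [-0.008,0,-0.06,0,0,0],
  [-0.008,0,-0.11,0,0,0],
  [-0.008,0,-0.17,0,0,0],
], fingers=1)

```text
t: 39.55
eef_pos: [0.6088, 0.158, 0.1307]
eef_rot: [3.132, 0.247, 0.002]
force: [-0.2, -0.6, -0.9]
opening: 1.0
gripper_force: 0.0
```

>>> servo_tool([
  [0,0,-0.06,0,0,0],
  [-0.03,0,-0.12,0,0,0],
  [-0.08,0,-0.18,0,0,0],
  [-0.13,0,-0.22,0,0,0],
  [-0.17,0,-0.24,0,0,0],
  [-0.18,0,-0.24,0,0,0],
  [-0.18,0,-0.24,0,0,0],
  [-0.18,0,-0.24,0,0,0],
  [-0.18,0,-0.24,0,0,0],
  [-0.18,0,-0.24,0,0,0],
])

```text
t: 40.8
eef_pos: [0.5198, 0.1438, 0.2481]
eef_rot: [-3.132, -0.246, 0.001]
force: [-0.9, 0.0, -0.1]
opening: 1.0
gripper_force: 0.0
```

```bash
python3 - <<'E'
from cell import imaging,manip; import pickle,cv2,numpy as np
s=imaging.snapshot("wrist");pickle.dump(s,open('w11.pkl','wb'))
cv2.imwrite('pics/w11.png',s["image"][:,:,::-1])
print(manip.read_state()["eef_pos"])
E
python3 - w11.pkl <<'E'
from m import *
B=((hsv[...,0]>90)&(hsv[...,0]<125)&(hsv[...,1]>70)&(abs(w[...,2]-.054)<.012)&(abs(w[...,0]-.6)<.06)&(abs(w[...,1]-.16)<.05))
v,u=np.nonzero(B); xy=wonplane(s,np.c_[u,v],.054); print(B.sum(),rect(xy),np.nanmedian(w[B][:,2]),np.nanmin(w[B][:,2]),v.min(),v.max(),u.min(),u.max())
Z=w[B]; A=np.c_[Z[:,:2],np.ones(len(Z))]; print("slopes deg",np.degrees(np.linalg.lstsq(A,Z[:,2],rcond=None)[0][:2]))
E
```

```text
[0.51973233 0.14384025 0.24821122]
1464 (array([606. , 158.4]), array([59. , 49.3]), 9.2) 0.05295946665864987 0.04498634297149018 67 121 301 347
slopes deg [-0.05986808  0.03948819]
```

View pics/w11.png

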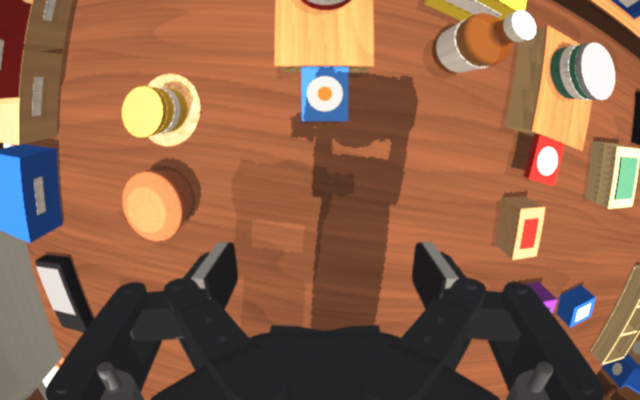

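The head is flush with the face, level and disc up at (325,95), and the tin stands on the mat at (155,110). I'm handing it in.

```bash
python3 -c "
from cell import manip
print(manip.close_job())"
```

```text
the job is handed in; nothing more can be done
None
```

The job is handed in: the tin stands upright about 1 mm from the mat's centre, and the blade is home in the empty stand, shoulders against the wood, level and disc up, at about 41 s; however, I viewed 12 pictures, two over the limit of 10.

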